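# Sort the bench tools: the parked gauge and the gauge still set

## Task

Clear the bench by sorting the four loose things into the three shallow trays, each laid flat on the floor of the tray for its kind. The tray where a marking gauge already lies takes the gauge whose beam is pushed in, the tray with the cut part and dowel is the running job's and takes the gauge whose beam is still pulled out to its setting as well as the other cut part, and the loose screwdriver goes with the screwdriver. Do not shift the beams in the gauges, and leave the sanding block where it lies.

Things in the scene. Friction and masses are not known exactly. Their poses are not given: they have to be found in the camera images.
- gauge_a: Marking gauge lying flat: dark stock 26 (own x) x 44 (y) x 36 mm high, brass thumbscrew on top to 46; pale beam 15 x 15 x 150 mm along x under the stock's middle, its top at 16 mm (grip the stock on any sides, over the beam above 16). Origin: centre of the stock's underside; x points to the beam's brass tip. 0.12 kg. Beam pushed in: a T shape, 21 mm on the tip side of the origin, 130 on the other.
- beam_a (a joint): How far gauge_a's beam is pulled out, in m: 0 = pushed in, brass tip 8 mm proud of the stock; grows as the beam slides along the gauge's x. Held by about 14 N of friction. The tip's end lies 21 mm + this value from the origin along x, the tail's end 150 mm behind the tip.
- gauge_b: Marking gauge lying flat: dark stock 26 (own x) x 44 (y) x 36 mm high, brass thumbscrew on top to 46; pale beam 15 x 15 x 150 mm along x under the stock's middle, its top at 16 mm (grip the stock on any sides, over the beam above 16). Origin: centre of the stock's underside; x points to the beam's brass tip. 0.12 kg. Beam pulled out: a cross shape, about 88 mm on the tip side, 62 on the other.
- beam_b (a joint): How far gauge_b's beam is pulled out, in m; same meaning as beam_a, stop at 0.085. 0.062 to 0.072 at the start, its setting, to be kept.
- driver: Loose screwdriver, 161 mm long along its own y, lying on the bench: yellow handle 21 mm wide, 20 high, from y = 0 to +80 mm; steel shaft 5 mm thick from 0 to -80. Origin: under the middle of its length. Grip it across the handle about 35 mm from the origin. 0.07 kg.
- part: Loose cut part of the job: a plain pale wooden bar, 28 x 28 mm, 70 mm long along its own y, lying. Origin: centre of its underside. 0.03 kg.
- tray_gauges: Plywood tray fixed to the bench, 195 (own x) x 130 (y) x 17 mm; walls and floor 5 mm, so inside 185 x 120. Origin: centre of its underside. The three are alike but for what lies fixed in them. In it lies a pushed-in marking gauge: stock at x -68 to -42, y +12 to +56 mm, beam x -76 to +75, y +26 to +42; free: y under +10.
- tray_job: Plywood tray fixed to the bench, 195 (own x) x 130 (y) x 17 mm; walls and floor 5 mm, so inside 185 x 120. Origin: centre of its underside. The three are alike but for what lies fixed in them. In it lie a cut part (28 mm high; x -90 to -14, y +19 to +53 mm) and a dowel (10 mm thick; x -82 to -22, y +5 to +19); free: y under 0 for the gauge, x over 0 with y over +15 for the part.
- tray_drivers: Plywood tray fixed to the bench, 195 (own x) x 130 (y) x 17 mm; walls and floor 5 mm, so inside 185 x 120. Origin: centre of its underside. The three are alike but for what lies fixed in them. In it lies a screwdriver like the loose one (20 mm high) along x, at y +29 to +51 mm; free: y under +25.
- sanding_block: Loose brown cork sanding block, 61 x 105 x 31 mm (own x, y, z), by the trays: leave it where it lies. Origin: centre of its underside.

How it is judged:
By the outcome, as a careful person would: the job done as asked, in the order asked, and still so for the second after the job is handed in, with the robot touching nothing.
It also fails if it takes over 96 s, if anything falls off the work surface, if the arm or the gripper's body presses on something with over 40 N, if the wrist force passes 120 N, or if a joint passes its speed limit or range.

## Robot

A 6-joint arm with a two-finger parallel gripper is mounted at the origin on the work surface; the furniture and walls round the work are solid. World frame = base frame: x ahead of the robot, y to its left, z up, the work surface at z = 0. Lengths are in m, angles in rad, forces in N, time in s.
With the tool pointing down it reaches from about 0.275 to 1 m from the base axis. Payload 8.4 kg.
Tool frame: the origin (TCP) lies on the centre line of the jaws, within the pads' length; the fingertips stand 17 mm ahead of it and the grasp point (between the pads) lies 2 mm behind it (bot.tcp_to_tips is the y of the fingertips in the tool frame, in m); y points along the fingers, z is the direction in which the jaws open and shut, and the axes are right-handed (so a half turn about y gives the same grasp; the last joint's range is limited). The gripper opens to 85 mm and grips with 20 to 120 N. Pads are 22 mm wide; open, the fingers measure 114 mm over their backs; the gripper's body (76 mm by 85 mm) begins 54 mm behind the grasp point. The pads swing forward as they close: fully open they stand 13 mm farther back than shut.
Start: joints at [1.104, 0.353, 1.633, -0, 1.155, -0.002], TCP at [0.28, 0.559, 0.248] pointing down, gripper open.
Joint ranges: [-2.63, 2.63], [-0.92, 2.1], [0.06, 2.66], [-1.3, 4.44], [0, 2.69], [-3.02, 3.02]. Speed limits (rad/s): [2.22, 2.22, 2.79, 3.14, 3.14, 3.14].

## Interface

Orientations are given as a unit quaternion [x, y, z, w].
In Python, from workcell import bot, hand, kinematics, get_obs, vision, hand_in gives the robot as it stands. The module is installed in compiled form; this text tells all that it offers. Calls block until the motion is done:
- bot.reach(position, orientation): joint-space move of the TCP to a pose.
- bot.servo_line(position, ori=None, velocity=0.15): straight line of the TCP; ori=None keeps the orientation; velocity is the mean speed in m/s.
- bot.goto_joints(angles): joint-space move.
- hand.move_gripper(opening, strength=None): finger opening in m; strength is the grip in N (None keeps the last); returns when the fingers have stopped.
- bot.dwell(seconds).
- kinematics.solve_ik(position, orientation): joint angles nearest the present ones, or None.
- get_obs(): the state.
- vision.read_camera(name): name is "side" or "top"; returns a dict with "frame" (400x640x3 uint8, red, green, blue), "intrinsics" (3x3 intrinsics, pixels), "dist" ([k1, k2, p1, p2, k3] as OpenCV has them; the pictures are not rectified), "view" (4x4, takes a point from world to camera coordinates). Camera axes: x right, y down, z forward; pixel columns grow to the right and rows downward; lengths in m; the calibration is good to about 2 mm. A picture is of the moment at which its call begins. There is no depth.
A pose or a line that the arm cannot do raises bot.IKError and nothing moves.
- hand_in(): hands the job in, once; it reports no verdict.
The state is a dict: "time_s": time; "joint_pos": joint angles; "joint_vel": joint speeds; "joint_efforts": joint torques, N m; "position": TCP position; "orientation": TCP orientation; "wrist_force": force on the tool from outside, world axes, zero at the start; "ft_torque": the same for the moment, N m; "gripper_width": finger opening in m.
Only numpy, scipy, OpenCV 4.12 (cv2) and the standard library are available. Lean on these libraries where they do the work, as an engineer would, in place of code of your own. Each camera call takes 0.05 s, during which the arm holds its last target.

## Working session

There is one attempt and no reset: what is moved stays moved. The work goes in short steps, each a Python script; the robot and the scene stay as the last script left them, time stands still between calls to the robot, and variables do not carry over. Pictures are saved under pics/ and viewed, and the job is handed in when it is done.

```bash
mkdir -p pics; ls
python3 - <<'E'
from workcell import bot, hand, kinematics, get_obs, vision
import cv2, numpy as np, pickle
o=get_obs(); print(o)
d={}
for n in("top","side"):
    c=vision.read_camera(n); d[n]=c
    cv2.imwrite(f"pics/{n}0.png",c["frame"][:,:,::-1])
    print(n,c["intrinsics"],c["dist"],c["view"])
pickle.dump(d,open("cam0.pkl","wb"))
print(bot.tcp_to_tips)
E
```

```text
pics
{'time_s': 0.0, 'joint_pos': array([ 1.10361674e+00,  3.53643966e-01,  1.63415587e+00, -3.87464521e-06,
        1.15519829e+00, -2.41256012e-03]), 'joint_vel': array([-1.12971835e-03,  1.04944555e-04, -4.84215254e-04,  7.78297565e-04,
       -8.48165499e-05, -8.60382790e-04]), 'joint_efforts': array([ 2.06923673e-03, -6.05244827e+01, -3.42051923e+01,  1.81638256e-04,
        9.30861424e-03,  3.60997956e-05]), 'position': array([0.27993299, 0.55828507, 0.24755498]), 'orientation': array([ 0.68858345, -0.16295882,  0.16273005, -0.68761631]), 'wrist_force': array([ 0.5551123 , -0.1930056 , -0.51937612]), 'ft_torque': array([-0.00618505,  0.00512106, -0.01111714]), 'gripper_width': 0.0853581145077596}
top [[479.74513488   0.         314.5216598 ]
 [  0.         479.74513488 203.33117913]
 [  0.           0.           1.        ]] [-0.00279451  0.          0.          0.          0.        ] [[-6.40872261e-03 -9.99979265e-01 -6.30940171e-04  2.92644026e-02]
 [-9.77231323e-01  6.39674705e-03 -2.12080230e-01  5.20423634e-01]
 [ 2.12079868e-01 -7.42588866e-04 -9.77252055e-01  1.05899822e+00]
 [ 0.00000000e+00  0.00000000e+00  0.00000000e+00  1.00000000e+00]]
side [[375.59634963   0.         328.43910618]
 [  0.         375.59634963 198.45391848]
 [  0.           0.           1.        ]] [-0.08856483  0.          0.          0.          0.        ] [[-0.99829311 -0.05673475  0.01385747  0.53221935]
 [-0.04287403  0.550814   -0.8335261   0.04836612]
 [ 0.039657   -0.83269749 -0.55230627  0.88556786]
 [ 0.          0.          0.          1.        ]]
0.017
```

View pics/top0.png

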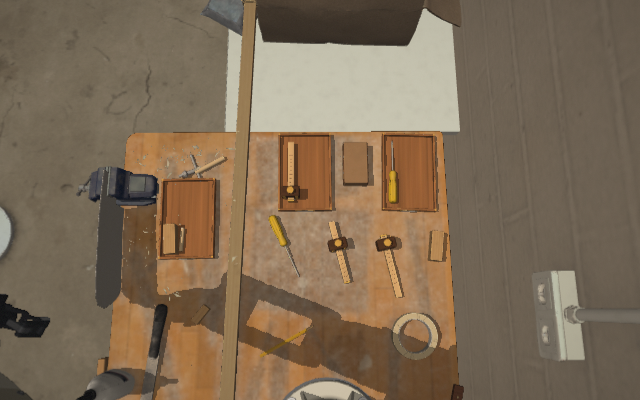

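View pics/side0.png

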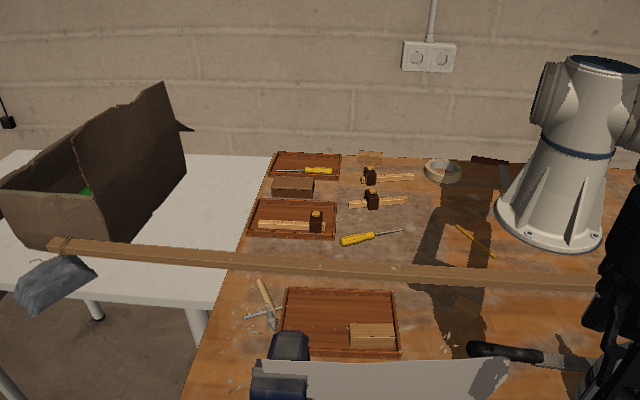

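```bash
cat > h.py <<'E'
import cv2, numpy as np, pickle
def ray(c,u,v):
    n=cv2.undistortPoints(np.array([[[u,v]]],float),c["intrinsics"],np.array(c["dist"]))[0,0]
    R=c["view"][:3,:3];t=c["view"][:3,3]
    return -R.T@t, R.T@np.array([n[0],n[1],1.])
def px(c,u,v,z):
    o,d=ray(c,u,v); return o+d*(z-o[2])/d[2]
def proj(c,P):
    P=np.atleast_2d(np.array(P,float)); R=c["view"][:3,:3]
    return cv2.projectPoints(P,cv2.Rodrigues(R)[0],c["view"][:3,3],c["intrinsics"],np.array(c["dist"]))[0][:,0]
def crop(c,x0,y0,x1,y1,s,name):
    cv2.imwrite(name,cv2.resize(c["frame"][y0:y1,x0:x1,::-1],None,fx=s,fy=s,interpolation=cv2.INTER_CUBIC))
E
python3 - <<'E'
from h import *
d=pickle.load(open("cam0.pkl","rb"))
for n in d: print(n, ray(d[n],320,200)[0])
t,s=d["top"],d["side"]
crop(t,260,120,460,320-50,4,"pics/t_right.png")
crop(t,80,120,280,270,4,"pics/t_left.png")
crop(s,230,140,430,290,4,"pics/s1.png")
crop(s,0,220,200,300,4,"pics/s2.png")
# lath: plane through top camera edges & side line
def plane(c,a,b):
    o,r1=ray(c,*a);_,r2=ray(c,*b); return o,np.cross(r1,r2)
for a,b,c2,d2 in [((257,0),(236,400),(50,238),(600,283)),((243,0),(222,400),(50,250),(600,291))]:
    o1,n1=plane(t,a,b);o2,n2=plane(s,c2,d2)
    dr=np.cross(n1,n2);dr/=np.linalg.norm(dr)
    for x in(0.,0.3,0.6,1.0):
        p=np.linalg.solve(np.array([n1,n2,[1,0,0]]),[n1@o1,n2@o2,x]);print(p)
E
```

```text
top [0.28416962 0.02672118 1.14529822]
side [0.4982656  0.74096473 0.52204389]
[ 0.          0.20824852 -0.00656129]
[ 0.3         0.19930235 -0.00205764]
[0.6        0.19035619 0.00244601]
[1.         0.17842797 0.00845087]
[0.         0.23809909 0.00049485]
[0.3        0.23117274 0.00338017]
[0.6        0.22424638 0.00626549]
[1.         0.21501124 0.01011259]
```

View pics/t_right.png

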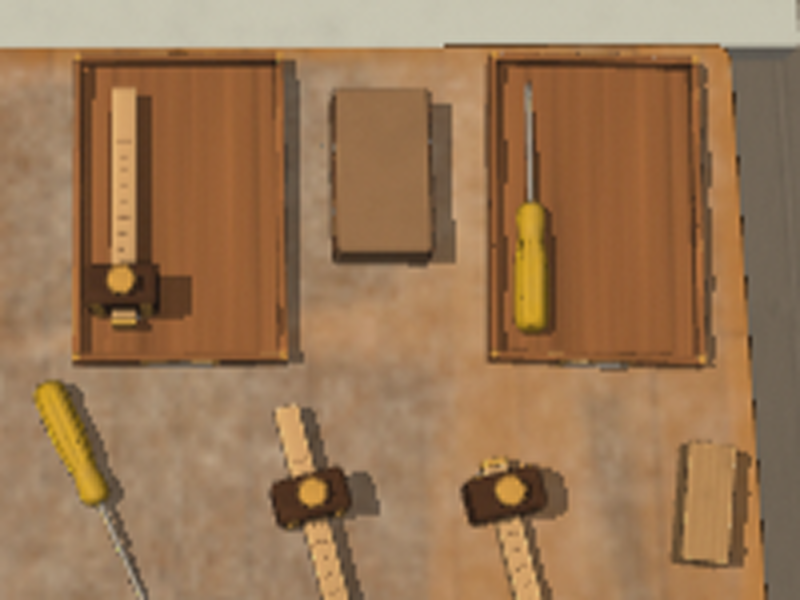

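View pics/t_left.png

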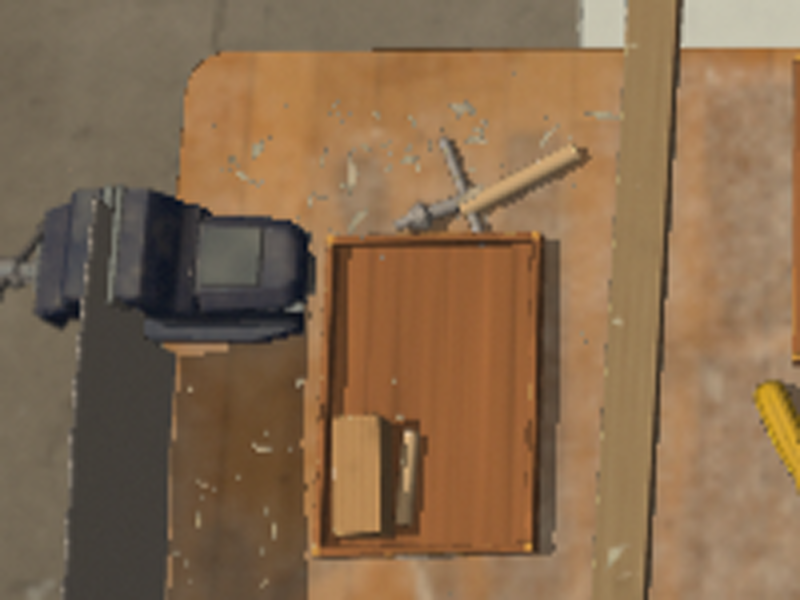

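View pics/s1.png

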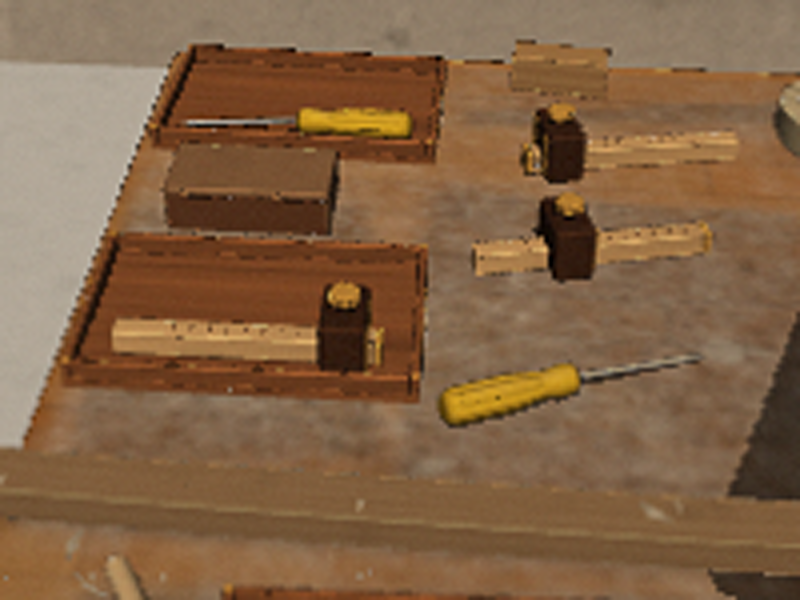

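View pics/s2.png

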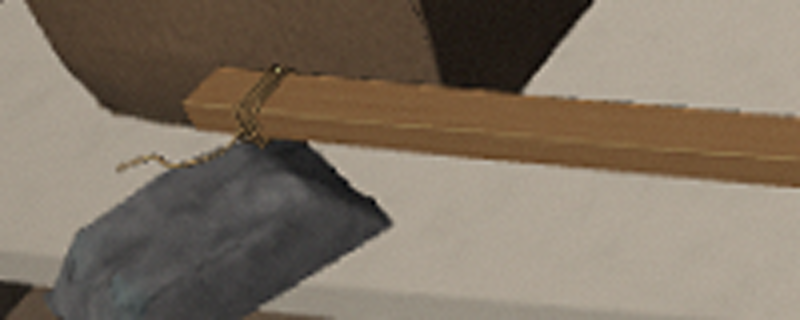

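Run:
```python
from h import *
d=pickle.load(open("cam0.pkl","rb"))
t,s=d["top"],d["side"]
crop(s,330,220,530,300,4,"pics/s3.png")
crop(s,470,200,640,400,3,"pics/s4.png")
crop(t,200,240,300,400,4,"pics/t3.png")
def plane(c,a,b):
    o,r1=ray(c,*a);_,r2=ray(c,*b); return o,np.cross(r1,r2)
# local edge sampling
for x in range(0,400,40):
    row=t["frame"][x,200:280].astype(int).sum(1); g=np.abs(np.diff(row)); i=np.argsort(g)[-6:]; print(x,sorted(200+i))
```

```text
0 [np.int64(240), np.int64(241), np.int64(242), np.int64(243), np.int64(249), np.int64(254)]
40 [np.int64(228), np.int64(240), np.int64(253), np.int64(254), np.int64(255), np.int64(262)]
80 [np.int64(226), np.int64(238), np.int64(239), np.int64(250), np.int64(251), np.int64(252)]
120 [np.int64(224), np.int64(225), np.int64(235), np.int64(236), np.int64(248), np.int64(250)]
160 [np.int64(213), np.int64(221), np.int64(226), np.int64(246), np.int64(247), np.int64(277)]
200 [np.int64(213), np.int64(215), np.int64(219), np.int64(232), np.int64(244), np.int64(245)]
240 [np.int64(212), np.int64(214), np.int64(218), np.int64(241), np.int64(242), np.int64(243)]
280 [np.int64(220), np.int64(226), np.int64(239), np.int64(257), np.int64(258), np.int64(259)]
320 [np.int64(201), np.int64(223), np.int64(224), np.int64(237), np.int64(238), np.int64(247)]
360 [np.int64(215), np.int64(216), np.int64(234), np.int64(235), np.int64(236), np.int64(263)]
```

View pics/s3.png

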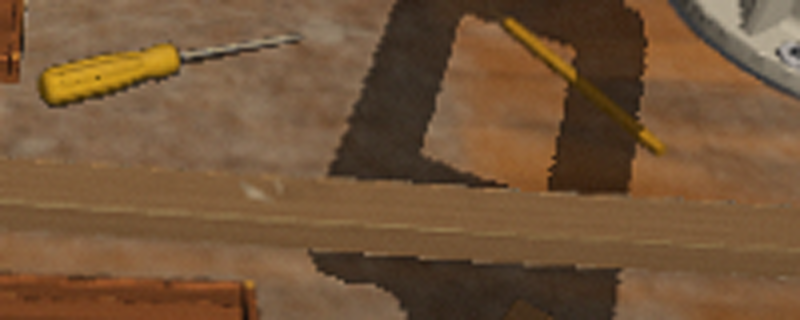

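View pics/s4.png

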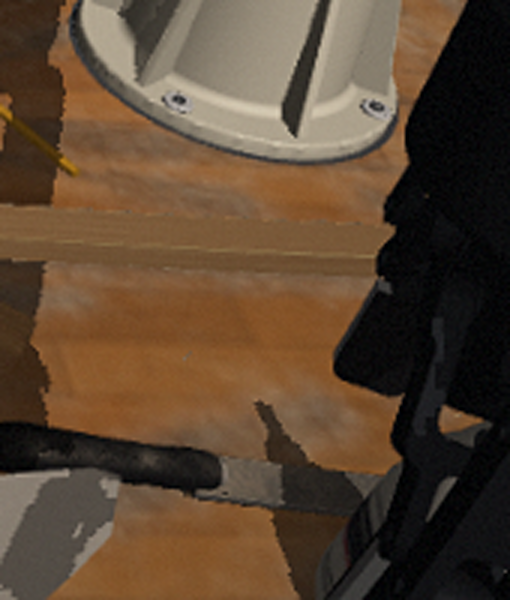

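View pics/t3.png

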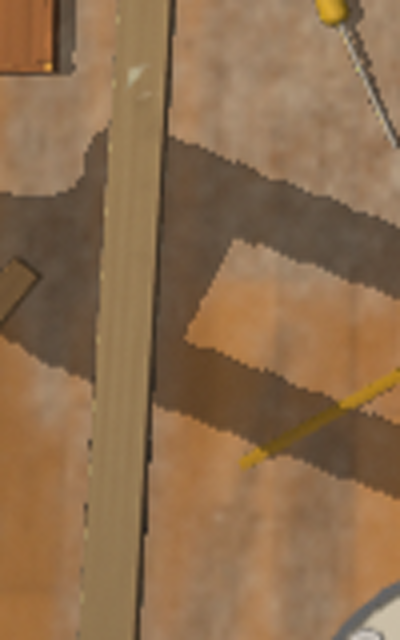

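Run:
```python
from h import *
d=pickle.load(open("cam0.pkl","rb"))
t,s=d["top"],d["side"]
def plane(c,a,b):
    o,r1=ray(c,*a);_,r2=ray(c,*b); return o,np.cross(r1,r2)
L=((235.5,120),(224,320)); R=((249,120),(237.5,320)) 
for nm,T,S in [("topleft",L,((330,270),(530,281))),("botleft?",L,((330,278),(530,289))),("topright",R,((330,260),(530,271)))]:
    o1,n1=plane(t,*T);o2,n2=plane(s,*S)
    for x in(0.3,0.8): print(nm,np.linalg.solve(np.array([n1,n2,[1,0,0]]),[n1@o1,n2@o2,x]).round(4))
```

```text
topleft [0.3    0.2328 0.0208]
topleft [0.8    0.2204 0.0187]
botleft? [0.3    0.2361 0.003 ]
botleft? [0.8    0.2237 0.0008]
topright [0.3    0.2023 0.0178]
topright [0.8    0.1872 0.0134]
```

```bash
cat >> h.py <<'E'
def tri(t,a,s,b):
    o1,d1=ray(t,*a);o2,d2=ray(s,*b)
    d1=d1/np.linalg.norm(d1);d2=d2/np.linalg.norm(d2)
    A=np.stack([d1,-d2],1);k,*_=np.linalg.lstsq(A,o2-o1,rcond=None)
    p,q=o1+d1*k[0],o2+d2*k[1]; return (p+q)/2,np.linalg.norm(p-q)
E
python3 - <<'E'
from h import *
d=pickle.load(open("cam0.pkl","rb"))
t,s=d["top"],d["side"]
crop(s,180,250,380,400,4,"pics/s5.png")
crop(s,380,300,640,400,3,"pics/s6.png")
crop(t,70,150,180,400,3,"pics/t5.png")
E
```

```text
(no output)
```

View pics/s5.png

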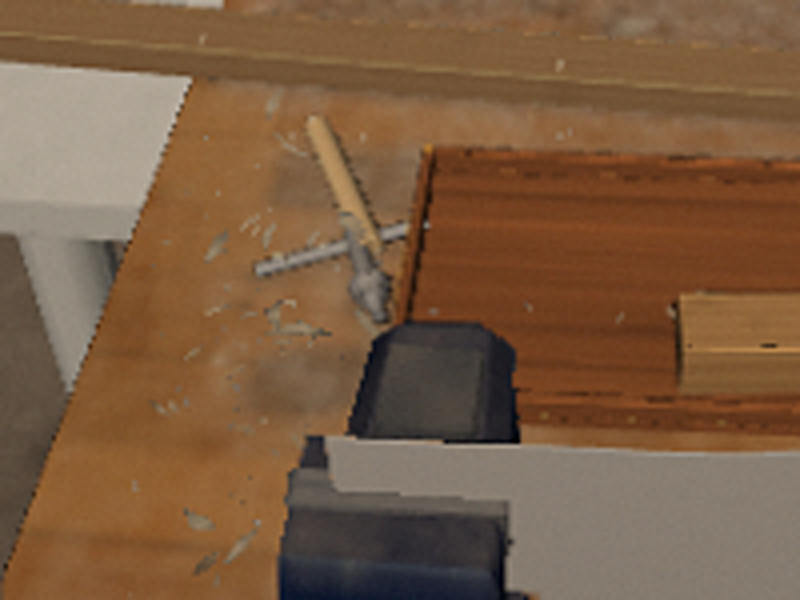

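View pics/s6.png

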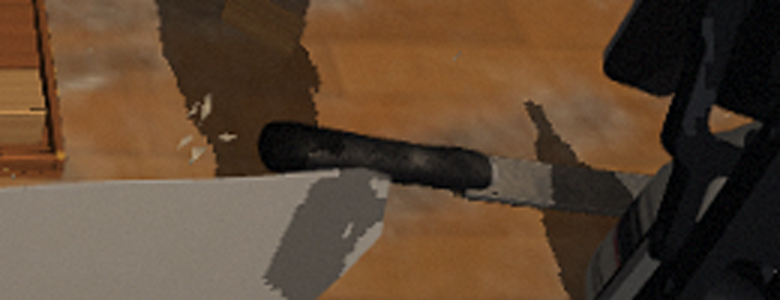

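View pics/t5.png

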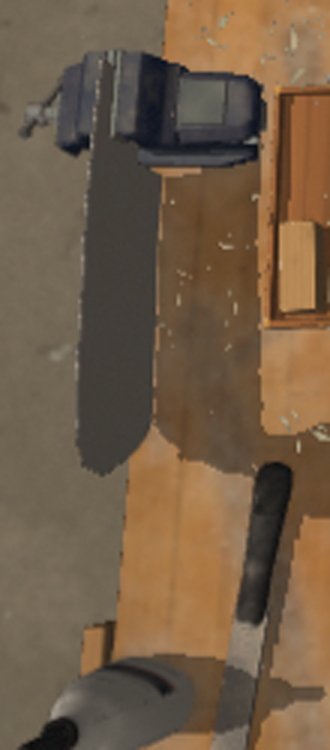

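Run:
```python
from h import *
d=pickle.load(open("cam0.pkl","rb"))
t,s=d["top"],d["side"]
for n,a,b in [("vise flat far",(146,177),(280,336.3)),("vise flat near",(145.5,191),(301,336.3)),("vise end",(157.5,178),(289,331)),("blade top end", (101,305),(0,0)),
 ("rod",(161,307),(466,343)),]:
    if b!=(0,0): print(n,tri(t,a,s,b))
# blade: top edge line; top view left boundary vs side
def plane(c,a,b):
    o,r1=ray(c,*a);_,r2=ray(c,*b); return o,np.cross(r1,r2)
o2,n2=plane(s,(262,359),(380,363))
for nm,T in [("L",((101,190),(96,300))),("R",((124,210),(121,290)))]:
    o1,n1=plane(t,*T)
    for x in(0.3,0.5,.7): print(nm,np.linalg.solve(np.array([n1,n2,[1,0,0]]),[n1@o1,n2@o2,x]).round(4))
```

```text
vise flat far (array([0.58060717, 0.41662633, 0.07076878]), np.float64(0.0035754710216829733))
vise flat near (array([0.54905546, 0.41529561, 0.07129545]), np.float64(0.0003426736109615206))
vise end (array([0.57657358, 0.39476508, 0.05660808]), np.float64(0.013968095729262489))
rod (array([0.29164502, 0.37778103, 0.01993977]), np.float64(0.009324334061464839))
L [0.3    0.4822 0.1272]
L [0.5    0.4898 0.1298]
L [0.7    0.4973 0.1325]
R [0.3    0.4505 0.0777]
R [0.5    0.4578 0.0799]
R [0.7    0.4651 0.0822]
```

Run:
```python
from h import *
d=pickle.load(open("cam0.pkl","rb"))
t,s=d["top"],d["side"]
crop(t,260,205,360,305,8,"pics/t6.png")
crop(t,360,205,460,305,8,"pics/t7.png")
```

```text
(no output)
```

View pics/t6.png

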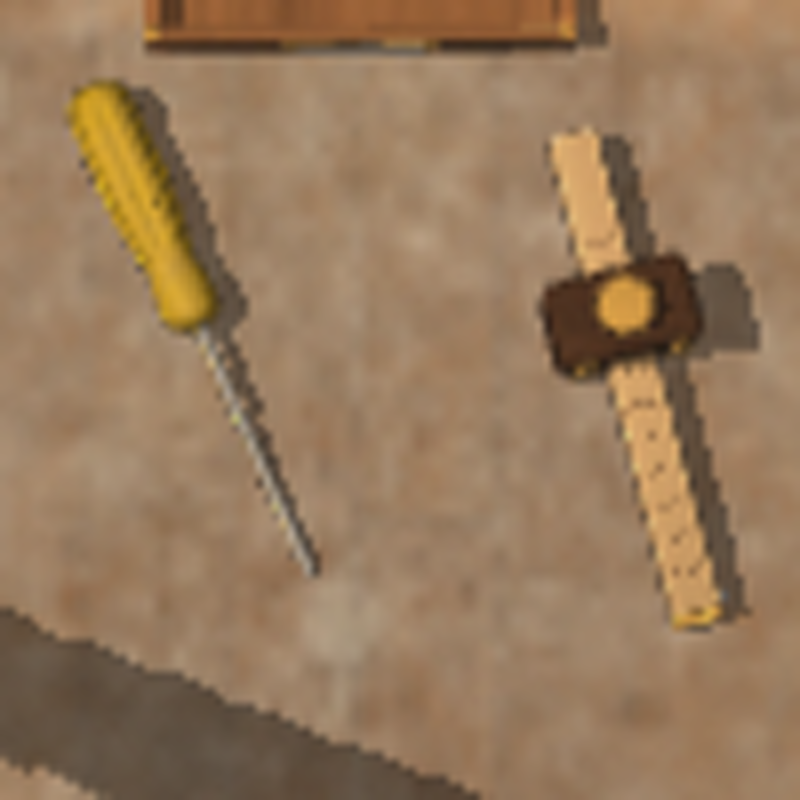

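View pics/t7.png

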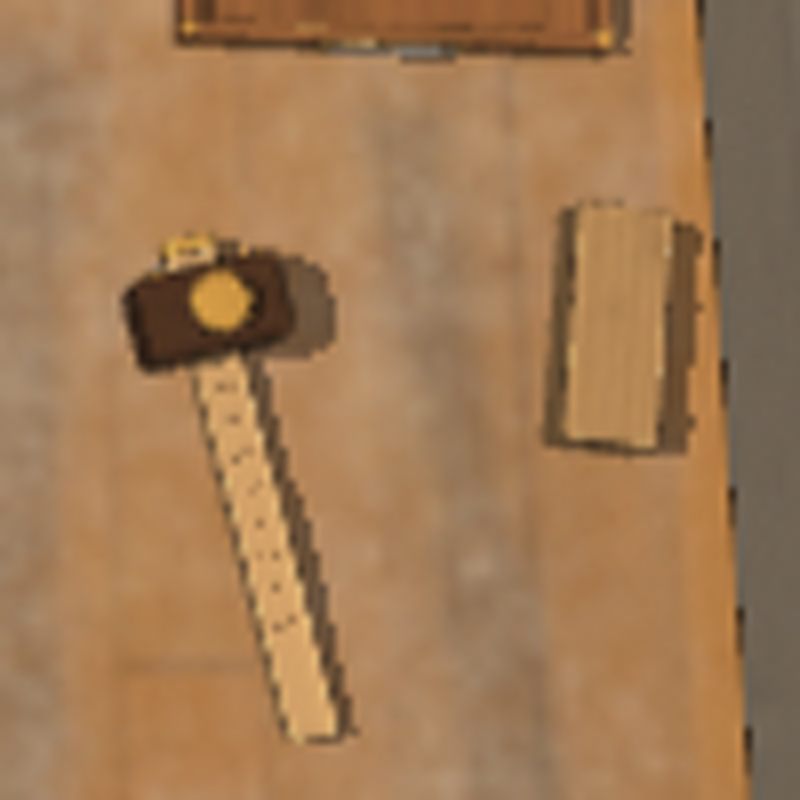

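```bash
cat > poses.py <<'E'
from h import *
from scipy.optimize import least_squares
def P8(x0,y0,k,u,v): return (x0+(u+.5)/k-.5, y0+(v+.5)/k-.5)
def fit(c,obj,pix,x0):
    obj=np.array(obj,float);pix=np.array(pix)
    def f(p):
        cs,sn=np.cos(p[2]),np.sin(p[2])
        W=np.stack([p[0]+cs*obj[:,0]-sn*obj[:,1],p[1]+sn*obj[:,0]+cs*obj[:,1],obj[:,2]],1)
        return (proj(c,W)-pix).ravel()
    r=least_squares(f,x0); return r.x,np.sqrt((r.fun**2).mean())
E
python3 - <<'E'
from poses import *
d=pickle.load(open("cam0.pkl","rb"))
t,s=d["top"],d["side"]
res={}
T=[(.0975,.065,.017),(.0975,-.065,.017),(-.0975,-.065,.017),(-.0975,.065,.017)]
a=lambda L,x0,y0,k:[P8(x0,y0,k,*q) for q in L]
res["tray_gauges"]=fit(t,T,a([(75,57),(283,57),(288,362),(73,362)],260,120,4),[.6,0,0])
res["tray_drivers"]=fit(t,T,a([(488,53),(703,58),(710,366),(489,361)],260,120,4),[.6,-.2,0])
res["tray_job"]=fit(t,T,a([(330,235),(541,235),(534,553),(314,553)],80,120,4),[.5,.3,0])
res["gauge_b"]=fit(t,[(0,0,.046),(.088,0,.016),(-.062,0,.016)],a([(627,305),(697,608),(573,135)],260,205,8),[.4,-.05,3.])
res["gauge_a"]=fit(t,[(0,0,.046),(.021,0,.016),(-.130,0,.016)],a([(220,300),(190,243),(318,737)],360,205,8),[.4,-.15,.2])
res["driver"]=fit(t,[(0,.08,.010),(0,0,.010),(0,-.08,.010)],a([(98,86),(195,325),(317,573)],260,205,8),[.4,.05,.2])
P=[(.014,.035,.028),(-.014,.035,.028),(-.014,-.035,.028),(.014,-.035,.028)]
res["part"]=fit(t,[P[1],P[0],P[3],P[2]],a([(580,203),(672,213),(657,447),(565,437)],360,205,8),[.4,-.25,0])
for k,(p,e) in res.items(): print(k,p.round(4),np.degrees(p[2]).round(1),"rms px",e.round(2), "reach",np.hypot(p[0],p[1]).round(3))
pickle.dump({k:v[0] for k,v in res.items()},open("poses.pkl","wb"))
E
```

```text
tray_gauges [0.6092 0.0497 0.    ] 0.0 rms px 0.31 reach 0.611
tray_drivers [ 0.6075 -0.2053 -0.0344] -2.0 rms px 0.44 reach 0.641
tray_job [0.4966 0.3309 0.0082] 0.5 rms px 0.45 reach 0.597
gauge_b [ 0.4283 -0.0276  3.3803] 193.7 rms px 0.79 reach 0.429
gauge_a [ 0.4318 -0.1409  0.2183] 12.5 rms px 0.53 reach 0.454
driver [ 0.429   0.097  -1.1452] -65.6 rms px 0.46 reach 0.44
part [ 0.4248 -0.2597 -1.6937] -97.0 rms px 0.21 reach 0.498
```

```bash
cat >> poses.py <<'E'
def box(x0,x1,y0,y1,z0,z1): return [(x,y,z) for x in(x0,x1) for y in(y0,y1) for z in(z0,z1)]
EDG=[(i,j) for i in range(8) for j in range(i) if bin(i^j).count("1")==1]
M={"gauge_a":[box(-.013,.013,-.022,.022,0,.036),box(-.13,.021,-.0075,.0075,.001,.016)],
"gauge_b":[box(-.013,.013,-.022,.022,0,.036),box(-.062,.088,-.0075,.0075,.001,.016)],
"driver":[box(-.0105,.0105,0,.08,0,.02),box(-.0025,.0025,-.08,0,.0075,.0125)],
"part":[box(-.014,.014,-.035,.035,0,.028)]}
for k in("tray_gauges","tray_drivers","tray_job"): M[k]=[box(-.0975,.0975,-.065,.065,0,.017)]
def overlay(c,P,k=4,z={}):
    im=cv2.resize(c["frame"][:,:,::-1],None,fx=k,fy=k,interpolation=cv2.INTER_CUBIC)
    for n,p in P.items():
        cs,sn=np.cos(p[2]),np.sin(p[2])
        for b in M[n]:
            W=[(p[0]+cs*x-sn*y,p[1]+sn*x+cs*y,q+z.get(n,0)) for x,y,q in b]
            q=((proj(c,W)+.5)*k-.5).round().astype(int)
            for i,j in EDG: cv2.line(im,tuple(map(int,q[i])),tuple(map(int,q[j])),(0,255,0),1)
    return im
E
python3 - <<'E'
from poses import *
d=pickle.load(open("cam0.pkl","rb"));P=pickle.load(open("poses.pkl","rb"))
cv2.imwrite("pics/o_t.png",overlay(d["top"],P)[480:1080,1040:1840])
cv2.imwrite("pics/o_s.png",overlay(d["side"],P)[580:1180,900:1700])
E
```

```text
(no output)
```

View pics/o_t.png

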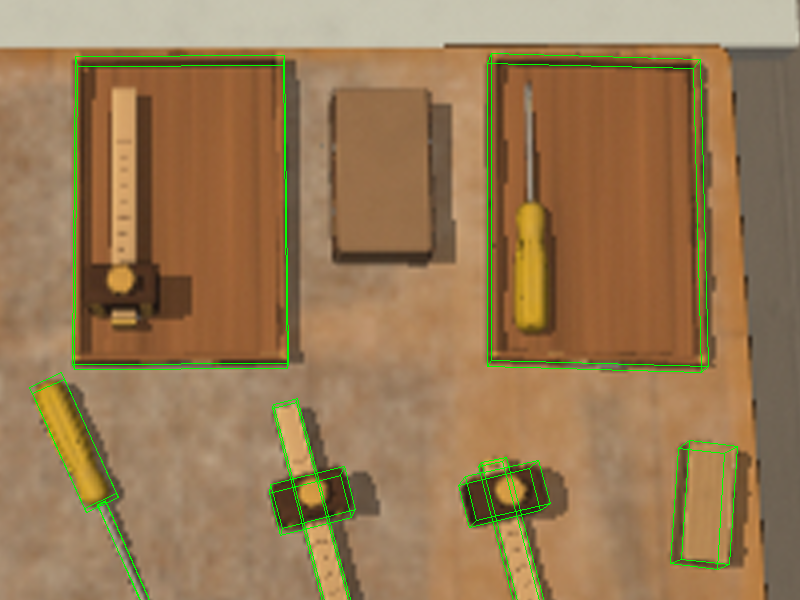

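View pics/o_s.png

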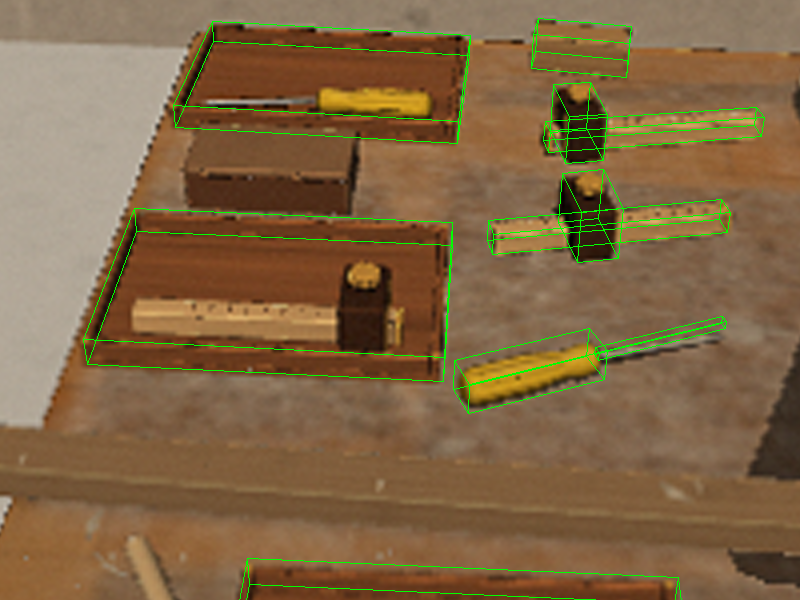

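```bash
cat > rb.py <<'E'
from poses import *
from workcell import bot, hand, kinematics, get_obs, vision
from scipy.spatial.transform import Rotation as Rn
def quat(phi):
    c,s=np.cos(phi),np.sin(phi)
    return Rn.from_matrix(np.array([[s,0,c],[-c,0,s],[0,-1,0]])).as_quat()
def best(pos,phi):
    """choose phi or phi+pi with smallest |q6|-ish"""
    o=get_obs()["joint_pos"]; r=[]
    for p in(phi,phi+np.pi):
        q=kinematics.solve_ik(pos,quat(p))
        if q is not None: r.append((abs(q[5])+0.3*np.abs(q-o).max(),p,q))
    r.sort(key=lambda a:a[0]); return r[0][1],r[0][2]
def st(msg=""):
    o=get_obs(); print(msg,"t%.2f"%o["time_s"],"p",o["position"].round(4),"F",o["wrist_force"].round(1),"w%.4f"%o["gripper_width"],"q6 %.2f"%o["joint_pos"][5]); return o
E
python3 - <<'E'
from rb import *
P=pickle.load(open("poses.pkl","rb"))
p=P["gauge_a"]
h=[p[0],p[1],.17]
phi,q=best(h,p[2]);print(phi,q.round(2))
bot.reach(h,quat(phi)); st("hover")
hand.move_gripper(.030,30); st()
c=vision.read_camera("side");pickle.dump(c,open("c1.pkl","wb"))
crop(c,320,60,460,200,5,"pics/tip30.png")
hand.move_gripper(.060); st()
c=vision.read_camera("side")
crop(c,320,60,460,200,5,"pics/tip60.png")
print("pred TCP, tips",proj(c,[h,[h[0],h[1],.17-.017]]))
E
```

```text
0.2183484218825978 [-0.32  0.19  2.06 -0.    0.89 -0.54]
hover t2.65 p [ 0.4322 -0.1405  0.1701] F [ 0.7  0.1 -0.4] w0.0852 q6 -0.54
 t3.23 p [ 0.4318 -0.1409  0.17  ] F [-0.   0.2 -0.3] w0.0299 q6 -0.54
 t3.67 p [ 0.4318 -0.1409  0.17  ] F [-0.1  1.1 -0.2] w0.0604 q6 -0.54
pred TCP, tips [[373.43051354 122.00069427]
 [372.91290949 128.38439931]]
```

View pics/tip30.png

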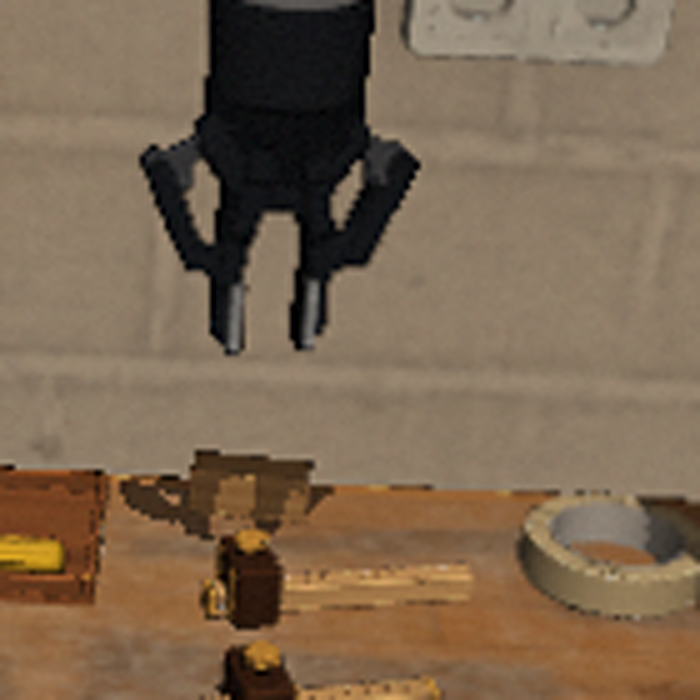

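View pics/tip60.png

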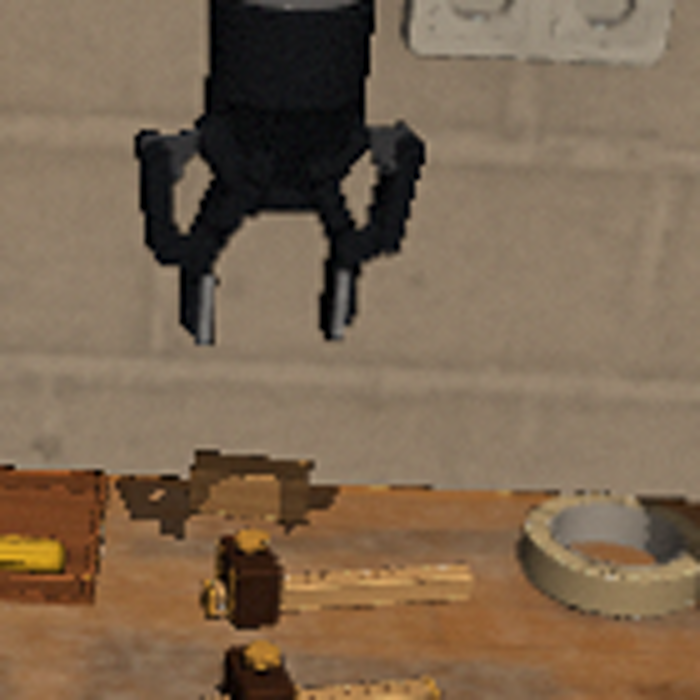

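```bash
cat >> rb.py <<'E'
def tw(tr,x,y):
    c,s=np.cos(tr[2]),np.sin(tr[2]); return tr[0]+c*x-s*y, tr[1]+s*x+c*y
E
python3 - <<'E'
from rb import *
P=pickle.load(open("poses.pkl","rb"))
p=P["gauge_a"]
bot.servo_line([p[0],p[1],.037],velocity=.12); st("down")
hand.move_gripper(.015,40); st("grip")
bot.servo_line([p[0],p[1],.06],velocity=.08); st("lift")
c=vision.read_camera("side"); crop(c,320,100,480,220,5,"pics/ga.png")
c=vision.read_camera("top"); crop(c,330,190,450,310,5,"pics/ga_t.png")
E
```

```text
down t4.98 p [ 0.4322 -0.141   0.0375] F [ 0.2  0.3 -0.4] w0.0597 q6 -0.54
grip t5.38 p [ 0.432  -0.141   0.0376] F [-1.4  0.2  7.4] w0.0250 q6 -0.54
lift t5.83 p [ 0.4321 -0.141   0.0603] F [-0.6 -0.6 -0.7] w0.0255 q6 -0.54
```

View pics/ga.png

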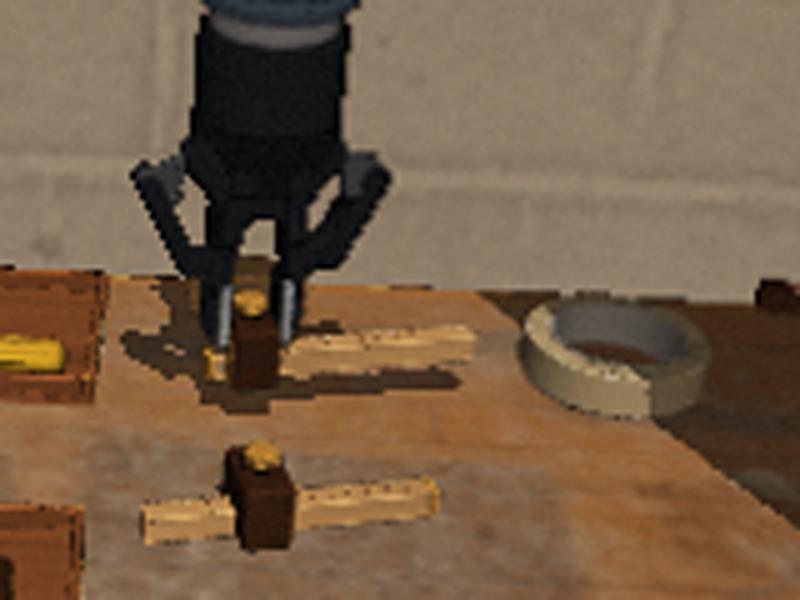

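```bash
cat >> rb.py <<'E'
def place(x,y,phi,z,opn,zh=.16,lift0=True):
    o=get_obs();p=o["position"]
    if lift0: bot.servo_line([p[0],p[1],zh],velocity=.25)
    bot.reach([x,y,zh],quat(phi)); 
    bot.servo_line([x,y,z+.02],velocity=.2)
    bot.servo_line([x,y,z],velocity=.05); bot.dwell(.2); st("at place")
    hand.move_gripper(opn); bot.dwell(.1); st("released")
    bot.servo_line([x,y,zh],velocity=.25)
E
python3 - <<'E'
from rb import *
P=pickle.load(open("poses.pkl","rb"))
tr=P["tray_gauges"]; x,y=tw(tr,.054,-.027)
q=kinematics.solve_ik([x,y,.16],quat(tr[2]));print(q.round(2))
place(x,y,tr[2],.0433,.042)
c=vision.read_camera("side"); crop(c,230,140,390,260,5,"pics/ga2.png")
st()
# go to gauge_b hover
p=P["gauge_b"]; h=[p[0],p[1],.16]
phi,q=best(h,p[2]); print(phi,q.round(2)); bot.reach(h,quat(phi)); hand.move_gripper(.06); st("hover b")
c=vision.read_camera("top"); crop(c,260,120,420,240,5,"pics/ga2_t.png")
E
```

```text
[ 0.03  0.5   1.62 -0.    1.02  0.03]
at place t8.95 p [0.6632 0.0227 0.0432] F [ 0.6 -0.1 -0.5] w0.0251 q6 0.03
released t9.36 p [0.6633 0.0227 0.0434] F [-0.7 -0.3  0. ] w0.0418 q6 0.03
 t10.03 p [0.6624 0.0227 0.1592] F [-0.1  0.2 -0.4] w0.0423 q6 0.03
6.521891242960438 [-0.07  0.17  2.12 -0.    0.86 -0.31]
hover b t11.29 p [ 0.4289 -0.0275  0.1599] F [-0.1  0.2 -0.2] w0.0597 q6 -0.31
```

View pics/ga2.png

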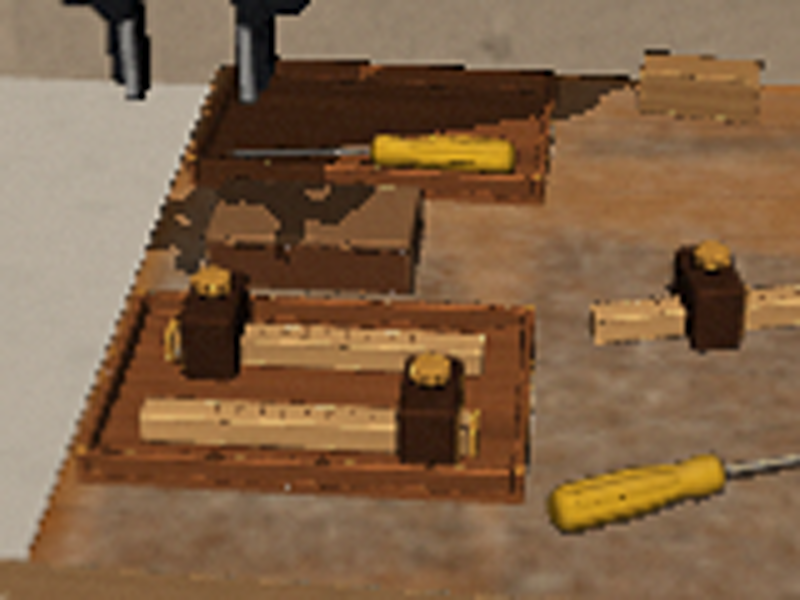

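View pics/ga2_t.png

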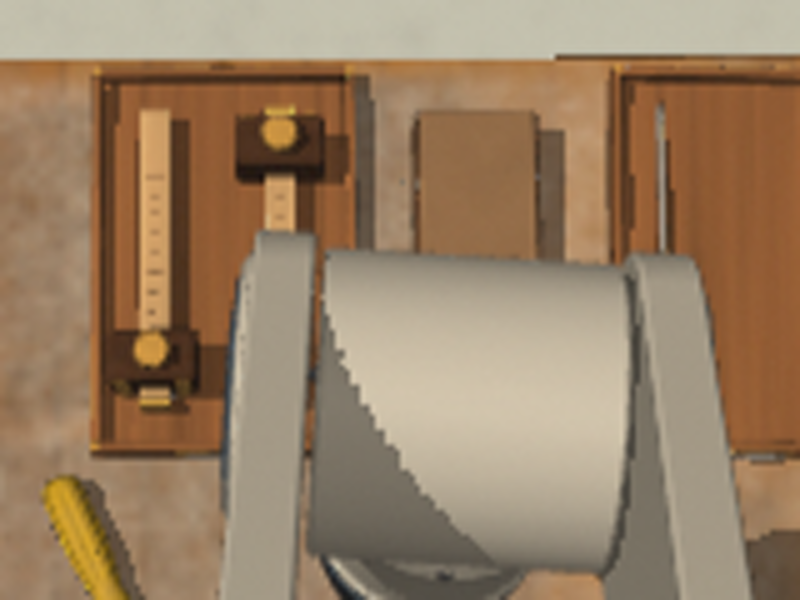

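Run:
```python
from rb import *
P=pickle.load(open("poses.pkl","rb"))
p=P["gauge_b"]
bot.servo_line([p[0],p[1],.037],velocity=.15); st("down")
hand.move_gripper(.015,40); st("grip")
bot.servo_line([p[0],p[1],.1],velocity=.15)
tr=P["tray_job"]; x,y=tw(tr,.013,-.030)
q=kinematics.solve_ik([x,y,.16],quat(tr[2]));print(q.round(2))
place(x,y,tr[2],.0433,.042)
p=P["part"]; h=[p[0],p[1],.15]
phi,q=best(h,p[2]); print(phi,q.round(2)); bot.reach(h,quat(phi)); hand.move_gripper(.06); st("hover part")
c=vision.read_camera("side"); crop(c,230,220,430,370,4,"pics/gb.png")
c=vision.read_camera("top"); crop(c,130,160,290,280,5,"pics/gb_t.png");pickle.dump(c,open("c2.pkl","wb"))
```

```text
down t12.31 p [ 0.4287 -0.0276  0.0375] F [ 0.9 -0.3  0.4] w0.0603 q6 -0.31
grip t12.71 p [ 0.4289 -0.0276  0.0378] F [-1.  -0.6  7. ] w0.0249 q6 -0.31
[ 0.53  0.4   1.78 -0.    0.96  0.52]
at place t16.32 p [0.5098 0.301  0.0432] F [-0.1  0.7 -0.7] w0.0253 q6 0.52
released t16.73 p [0.5099 0.3011 0.0434] F [-0.5 -0.  -0.2] w0.0422 q6 0.52
-1.693702645972332 [-0.55  0.28  1.99 -0.    0.87  1.14]
hover part t19.71 p [ 0.4251 -0.2594  0.15  ] F [-0.7  0.  -0.4] w0.0605 q6 1.14
```

View pics/gb.png

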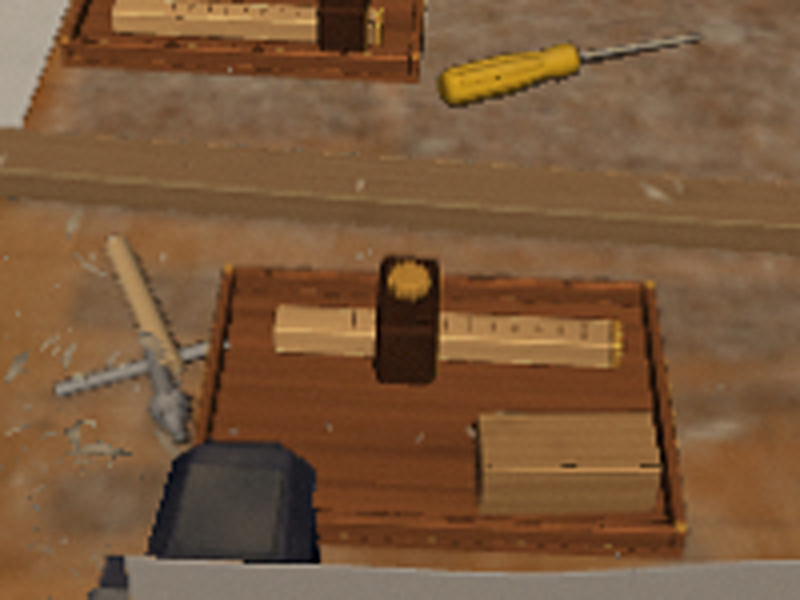

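View pics/gb_t.png

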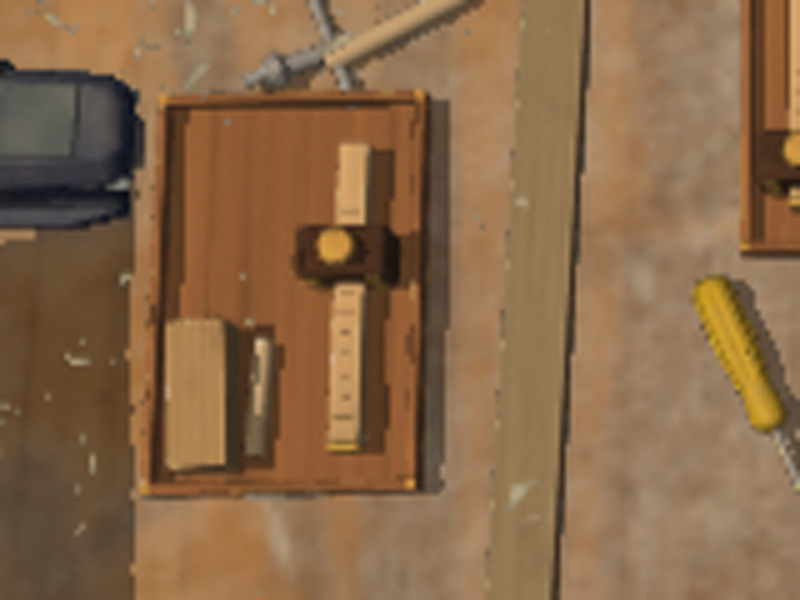

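Run:
```python
from rb import *
P=pickle.load(open("poses.pkl","rb"))
p=P["part"]
bot.servo_line([p[0],p[1],.029],velocity=.15); st("down")
hand.move_gripper(.015,30); st("grip")
bot.servo_line([p[0],p[1],.1],velocity=.15)
c=vision.read_camera("side"); crop(c,300,80,420,200,5,"pics/part.png")
tr=P["tray_job"]; x,y=tw(tr,.046,.026)
q=kinematics.solve_ik([x,y,.16],quat(tr[2]-np.pi/2));print(q.round(2)); st()
```

```text
down t20.77 p [ 0.4253 -0.26    0.0296] F [ 0.4 -0.1  0.4] w0.0598 q6 1.14
grip t21.16 p [ 0.4253 -0.26    0.0299] F [-0.2  0.3  6.5] w0.0272 q6 1.14
[ 0.58  0.48  1.65 -0.    1.01  2.14]
 t21.83 p [ 0.4243 -0.2593  0.0993] F [-0.3  0.2 -1.6] w0.0274 q6 1.14
```

View pics/part.png

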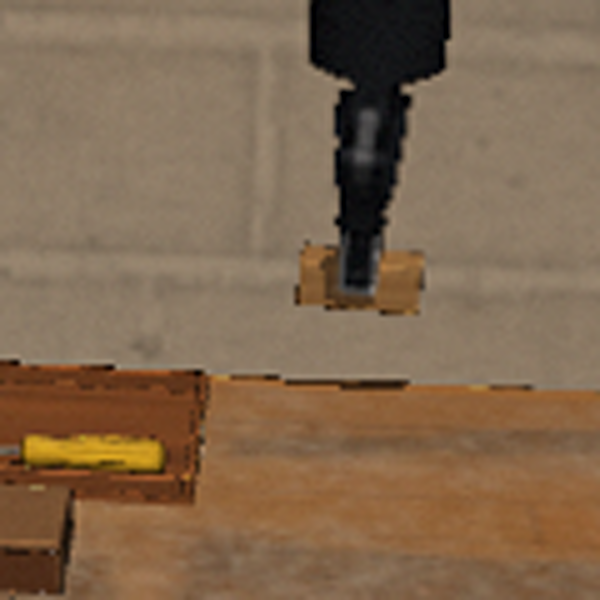

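Part held level. Place it, then hover over the driver.

Run:
```python
from rb import *
P=pickle.load(open("poses.pkl","rb"))
tr=P["tray_job"]; x,y=tw(tr,.046,.026)
place(x,y,tr[2]-np.pi/2,.0355,.040)
p=P["driver"]; a=p[2]+np.pi/2; g=[p[0]+.035*np.cos(a),p[1]+.035*np.sin(a)]; h=g+[.15]
phi,q=best(h,p[2]); print(g,phi,q.round(2)); bot.reach(h,quat(phi)); hand.move_gripper(.05); st("hover driver")
c=vision.read_camera("side"); crop(c,230,200,430,350,4,"pics/pt.png")
c=vision.read_camera("top"); crop(c,130,160,290,280,5,"pics/pt_t.png")
```

```text
at place t25.89 p [0.5429 0.3574 0.0368] F [-3.5 -3.8 15. ] w0.0272 q6 2.14
released t26.27 p [0.5443 0.3555 0.0379] F [  0.5 -18.4  24.1] w0.0399 q6 2.14
[np.float64(0.4608522054096402), np.float64(0.11146540225096814)] -1.145217942328811 [ 0.23  0.25  2.04 -0.    0.85  1.38]
hover driver t28.19 p [0.4613 0.1122 0.1499] F [-0.2  0.9 -0.1] w0.0501 q6 1.38
```

View pics/pt.png

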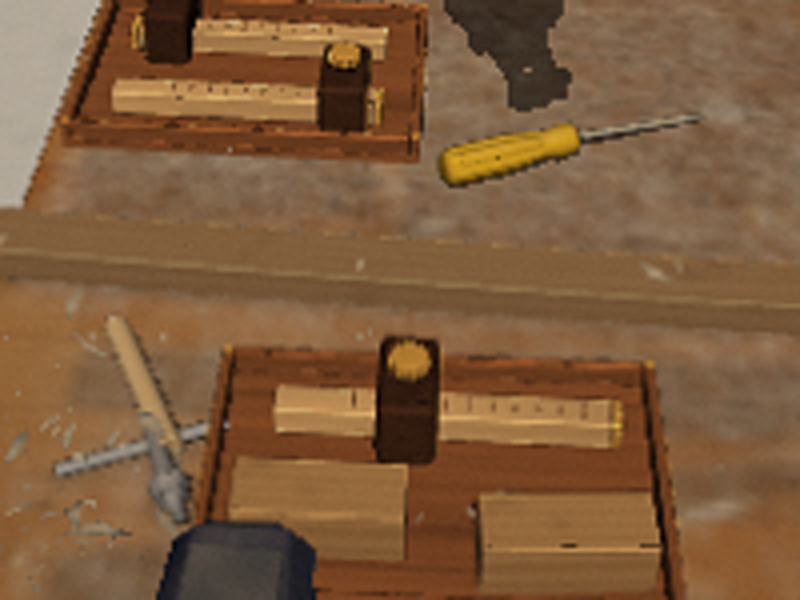

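View pics/pt_t.png

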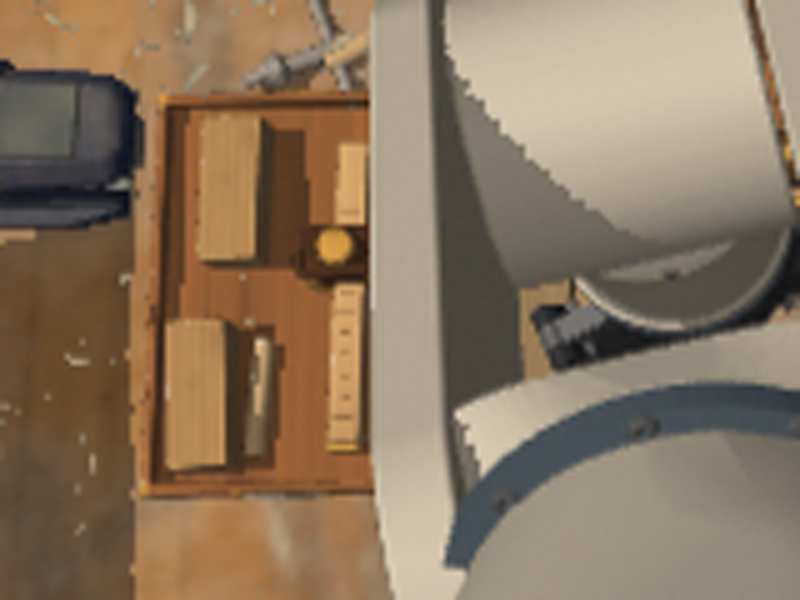

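Run:
```python
from rb import *
P=pickle.load(open("poses.pkl","rb"))
p=P["driver"]; a=p[2]+np.pi/2; g=[p[0]+.035*np.cos(a),p[1]+.035*np.sin(a)]
bot.servo_line(g+[.024],velocity=.15); st("down")
hand.move_gripper(.010,30); st("grip")
bot.servo_line(g+[.1],velocity=.15)
c=vision.read_camera("side"); crop(c,300,120,460,240,5,"pics/dr.png")
tr=P["tray_drivers"]; x,y=tw(tr,.035,-.020)
q=kinematics.solve_ik([x,y,.16],quat(tr[2]-np.pi/2));print(q.round(2)); st()
```

```text
down t29.28 p [0.4613 0.1116 0.0245] F [-0.   0.8 -0.3] w0.0499 q6 1.38
grip t29.67 p [0.4614 0.1116 0.0248] F [-0.5  0.2  5.8] w0.0181 q6 1.38
[-0.34  0.52  1.58 -0.    1.04  1.26]
 t30.38 p [0.4602 0.1113 0.0993] F [-0.4 -0.6 -0.1] w0.0178 q6 1.38
```

View pics/dr.png

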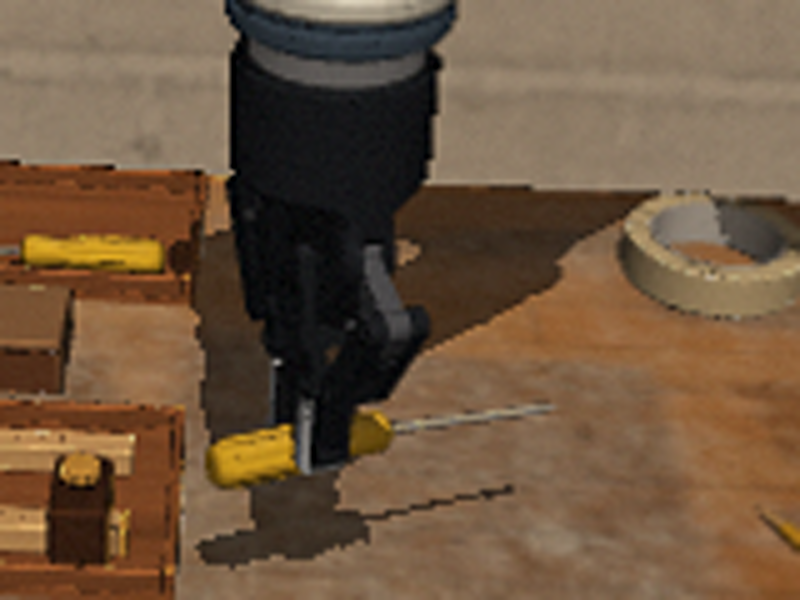

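Run:
```python
from rb import *
P=pickle.load(open("poses.pkl","rb"))
tr=P["tray_drivers"]; x,y=tw(tr,.035,-.020)
place(x,y,tr[2]-np.pi/2,.0302,.040)
bot.reach([.33,-.02,.3],quat(0)); st("parked")
d={}
for n in("side","top"):
    d[n]=vision.read_camera(n)
pickle.dump(d,open("cam1.pkl","wb"))
crop(d["side"],230,140,430,290,4,"pics/f_s.png")
crop(d["top"],140,120,460,270,2.5,"pics/f_t.png")
```

```text
at place t33.64 p [ 0.6417 -0.2265  0.03  ] F [-1.1 -0.2 -0.7] w0.0179 q6 1.26
released t34.08 p [ 0.6418 -0.2265  0.0302] F [-0.8  0.6  0.3] w0.0398 q6 1.26
parked t36.23 p [ 0.3305 -0.0201  0.2997] F [-0.1  0.3 -0.2] w0.0402 q6 -0.06
```

View pics/f_s.png

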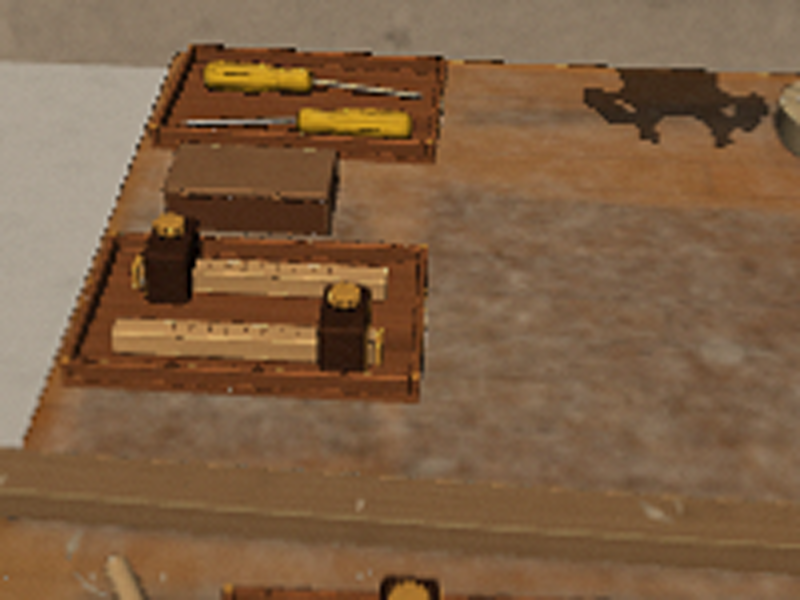

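View pics/f_t.png

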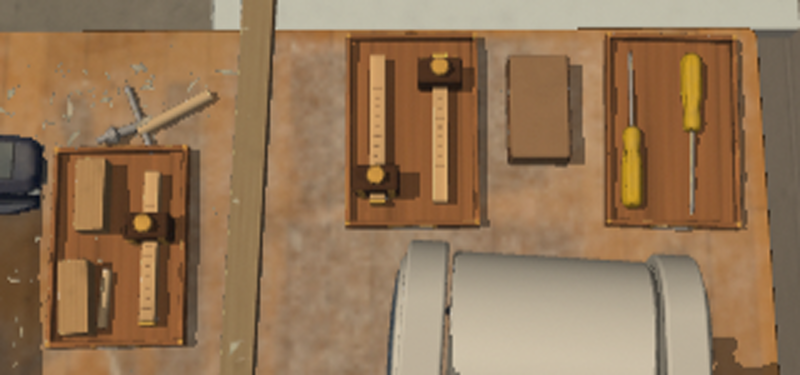

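Run:
```python
from poses import *
d=pickle.load(open("cam1.pkl","rb"));d0=pickle.load(open("cam0.pkl","rb"));P=pickle.load(open("poses.pkl","rb"))
def tw(tr,x,y,a):
    c,s=np.cos(tr[2]),np.sin(tr[2]); return tr[0]+c*x-s*y, tr[1]+s*x+c*y, tr[2]+a
Q={"gauge_a":tw(P["tray_gauges"],.054,-.027,0),"gauge_b":tw(P["tray_job"],.013,-.03,np.pi),"part":tw(P["tray_job"],.046,.026,-np.pi/2),"driver":tw(P["tray_drivers"],0,-.02,-np.pi/2)}
z={k:.005 for k in Q}
cv2.imwrite("pics/v_s.png",overlay(d["side"],Q,5,z)[1200:1750,1150:1950])
cv2.imwrite("pics/v_t.png",overlay(d["top"],Q,5,z)[780:1330,700:1400])
for u0,v0,u1,v1 in[(338,138,374,190)]:
    print("sanding block px diff", np.abs(d["top"]["frame"][v0:v1,u0:u1].astype(int)-d0["top"]["frame"][v0:v1,u0:u1]).mean())
```

```text
sanding block px diff 4.077457264957265
```

View pics/v_s.png

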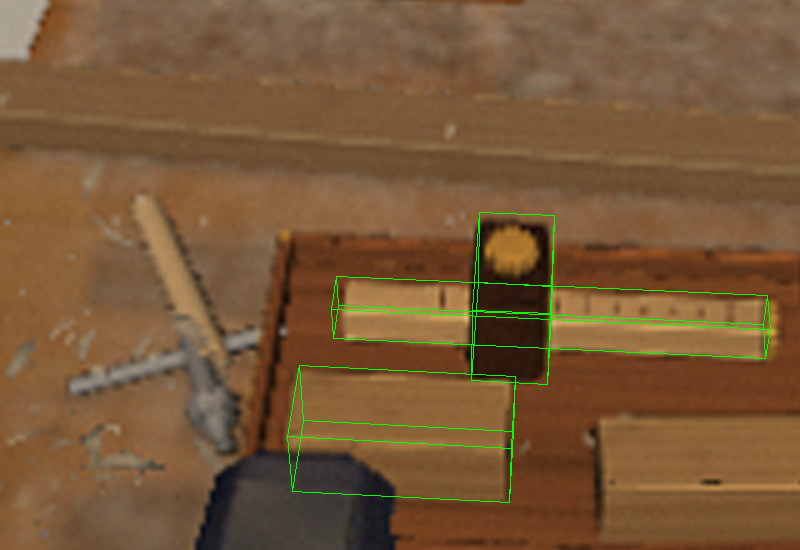

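View pics/v_t.png

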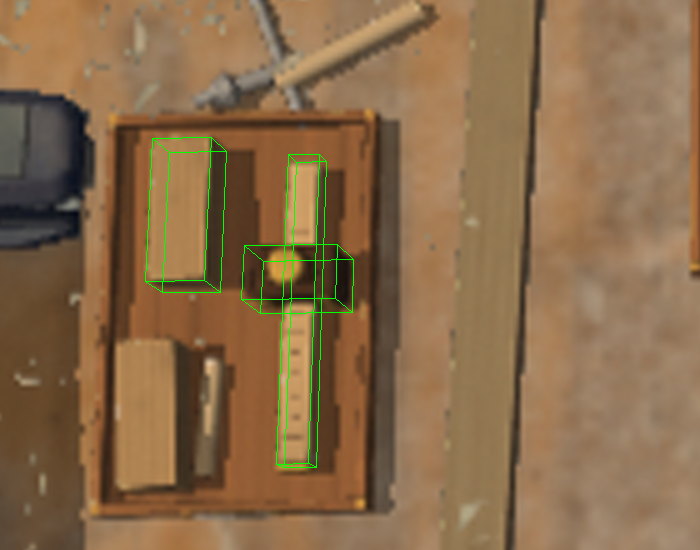

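Run:
```python
from workcell import *
from workcell import hand_in,get_obs
o=get_obs();print(o["time_s"],o["wrist_force"].round(1)); print(hand_in())
```

```text
36.3333 [ 1.  -0.8 -0. ]
the job is handed in; nothing more can be done
None
```

I sorted all four things and handed the job in at 36.3 s:
- **Gauge with beam pushed in (gauge_a):** in the gauge tray.
- **Gauge with beam pulled out (gauge_b) and the loose cut part:** in the job tray.
- **Loose screwdriver:** in the screwdriver tray.

**Last pictures:** Everything is inside its tray and looks flat. In the job tray, projected outlines at floor height matched the gauge and part to about 1–2 px, the camera calibration offset. I judged the other two trays by eye. Both beams look unmoved. The sanding block shows in the same place in the before and after pictures, with a mean difference of 4 grey levels over its area. The arm was parked clear of everything.

**One check did not come out clean:** while I set the cut part down, the wrist force read about 16 N, then about 30 N (−18 in y, +24 in z) as the jaws opened. The gripper's linkage probably touched the vise beside the tray. The readings I took stayed under the 40 N limit, but I didn't record the peak between them. The part still ended up flat, turned about 2°. All other placings showed no contact force.

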